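# Close the heel mould

### The arm

A 6-joint arm with a two-finger parallel gripper is mounted at the origin on the work surface. World frame = base frame: x ahead of the robot, y to its left, z up, the work surface at z = 0. Lengths are in m, angles in rad, forces in N, time in s.
With the tool pointing down it reaches from about 0.225 to 0.875 m from the base axis. Payload 3.4 kg.
Tool frame: the origin (TCP) lies midway between the tips of the shut fingers; the grasp point (between the pads) lies behind it (r.grip_point_offset is the z of the grasp point in the tool frame, in m); z points along the fingers, y is the line along which they close (so a half turn about z gives the same grasp; the last joint's range is limited). The gripper opens to 85 mm and grips with 20 to 120 N. Pads are 22 mm wide; open, the fingers measure 114 mm over their backs; the gripper's body (76 mm by 85 mm) begins 54 mm behind the grasp point. The pads swing forward as they close: fully open they stand 13 mm farther back than shut.
Start: joints at [1.154, 0.276, 1.505, -0, 1.361, -0.121], TCP at [0.168, 0.55, 0.231] pointing down, gripper open.
Joint ranges: [-2.89, 2.89], [-0.75, 2.08], [0.22, 2.7], [-1.18, 4.32], [0.11, 2.71], [-2.7, 2.7]. Speed limits (rad/s): [2.57, 2.57, 3.14, 3.14, 3.14, 3.14].

### API

Orientations are given as a unit quaternion [w, x, y, z].
In Python, from plant import r, optics, workorder gives the robot as it stands (r), with the cameras (optics) and the job (workorder).
- The arm moves only by the shell command python3 drive.py [OPENING] [FORCE], which reads ROWS from standard input. ROWS is a JSON object whose key "deltas" holds a list of rows, 1 to 5 of them, each of 6 numbers: dx, dy, dz in fractions of the full range, 1 being 1 m, then a rotation vector rx, ry, rz in fractions of the full range, 1 being pi rad; each row shifts and turns the commanded pose from where the row before left it, along the tool's axes as they then stand; what a row does not reach is not made up. A row lasts 1/10 s, in which the tool goes at most 0.05 m and 0.15 rad, less where a joint would pass 70% of its speed; a pose out of reach is approached as far as the arm can. OPENING is the opening from 0.0 (shut) to 1.0 (fully open), set as the command begins (- or left out keeps the last). The fingers move at their own pace and stop on an object; FORCE is the grip in N (left out, the last holds). Time passes only in rows, so rows that do not move let the fingers close. It prints the time, the measured TCP pose, the force, the opening and the grip force at its end. A shift or turn number past 1, either way, is cut back to 1. Input that does not fit is refused with a message, and nothing moves.
- r.sense(): the state, without advancing time (a new reading comes with each control period).
- optics.get_image(name): name is "side" or "top" or "wrist"; returns a dict with "frame" (400x640x3 uint8, blue, green, red), "fx", "fy", "cx", "cy" (pixels), "world_from_camera" (4x4, takes a point from camera to world coordinates). Camera axes: x right, y down, z forward; pixel columns grow to the right and rows downward; lengths in m; the calibration is good to about 2 mm. The wrist camera is an equidistant fisheye: a pixel r from the principal point sees the ray r / f radians off the axis. A picture is of the moment at which its call begins. There is no depth.
- workorder.sign_off(): hands the job in; it is judged then, once.
The state is a dict: "t": time; "joint_pos": joint angles; "joint_vel": joint speeds; "joint_torque": joint torques, N m; "eef_pos": TCP position; "tcp_rot": TCP orientation; "wrist_force": force on the tool from outside, world axes, zero at the start; "ft_torque": the same for the moment, N m; "gripper_width": opening from 0.0 (shut) to 1.0 (fully open); "grip_force": force on a finger pad.
Only numpy, scipy, OpenCV 4.12 (cv2) and the standard library are available. Lean on these libraries where they do the work, as an engineer would, in place of code of your own. Each camera call takes 0.05 s, during which the arm holds its last target. There are 200 camera calls.

### The job

Close the heel mould: take its loose top plate by the handle, turn it so that the wide hole is over the thick guide pin and the narrow hole over the thin one, and lower it gently and level down both pins, without dropping it, until it lies flat and fully home on the lower half. Then let go of it. Leave the tin, the hammer, the heel lifts and the tack tray where they are.

Things in the scene. Friction and masses are not known exactly. Their poses are not given: they have to be found in the camera images.
- lower_half: Lower half of the mould, fixed to the bench on either side: dark steel base 180 x 100 x 14 mm (long side along its x) with an aluminium block at each end, tops 26 mm above the bench (the seat). Between them a black D-shaped rubber heel, 4 mm below the seat. A round steel guide pin stands on each block, on the x axis, 120 mm apart. Origin: centre of the underside, on the bench; z up.
- top_plate: Loose top plate, about 0.6 kg: flat aluminium, 170 x 90 x 12 mm (long side along its x), two through holes 120 mm apart on its x axis, black bar handle on top. Its two ends differ only in hole size. Starts flat on the bench, handle up. Origin: centre of the underside; z up. When closed, its origin is 26 mm above the lower half's and the axes agree.
- handle (a point): Centre of the handle bar, 52 mm above the plate's underside (40 mm above its top face), over the plate's centre and centre of mass. The bar runs along the plate's x: 80 mm long, 16 mm wide (y), 16 mm high, on two posts of 12 mm diameter at x = +-33 mm, clear below between them. Gripped from above across its width.
- wide_hole (a point): Centre of the wide hole (23 mm diameter) of the top plate, on the underside, at the plate's x = -60 mm, y = 0.
- narrow_hole (a point): Centre of the narrow hole (15 mm diameter) of the top plate, on the underside, at the plate's x = +60 mm, y = 0.
- thick_pin_foot (a point): Centre of the thick guide pin (20 mm diameter) at the seat, 26 mm above the bench, at the lower half's x = -60 mm. The pin rises 42 mm above the seat (tip 68 mm above the bench); its top 14 mm taper to a blunt tip of 10 mm diameter.
- thin_pin_foot (a point): Centre of the thin guide pin (12 mm diameter) at the seat, 26 mm above the bench, at the lower half's x = +60 mm. The pin rises 42 mm above the seat (tip 68 mm above the bench); its top 14 mm taper to a blunt tip of 5 mm diameter.
- glue_tin: Bystander: a round steel tin, 70 mm diameter, 90 mm high, upright, beyond the work. Origin: centre of the underside.
- shoe_hammer: Bystander: a hammer lying on the bench at the right, handle towards the robot, about 250 mm long. Origin on the bench under its middle.
- heel_lifts: Bystander: a stack of D-shaped black rubber heel lifts, 66 x 62 x 21 mm, beyond the work to the left. Origin: centre of the underside.
- tack_tray: Bystander: an open grey tray with four compartments, 120 x 160 x 35 mm, at the left of the bench. Origin: centre of the underside.

How it is judged:
By the outcome, as a careful person would: the job done as asked, in the order asked, and still so for the second after the job is handed in, with the robot touching nothing.
It also fails if it takes over 48 s, if anything falls off the work surface, if the arm or the gripper's body presses on something with over 40 N, if the wrist force passes 120 N, or if a joint passes its speed limit or range.

## Working session

There is one attempt and no reset: what is moved stays moved. The work goes in short steps, Python scripts to look and compute and a shell command to move; the robot and the scene stay as the last step left them, time stands still between calls to the robot, and variables do not carry over. Pictures are saved under pics/ and viewed, at most 10 in all, crops included, and the job is handed in when it is done.

```bash
ls; mkdir -p pics
python3 - <<'E'
from plant import r, optics, workorder
import cv2
s=r.sense();print({k:s[k] for k in s}, r.grip_point_offset)
for n in("top","side"):
    d=optics.get_image(n);cv2.imwrite(f"pics/{n}0.png",d["frame"]);print(n,d["fx"],d["fy"],d["cx"],d["cy"],d["world_from_camera"])
E
```

```text
drive.py
pics
plant.py
{'t': 0.0, 'joint_pos': array([ 1.15400458e+00,  2.76604001e-01,  1.50616229e+00, -3.28941925e-06,
        1.36069613e+00, -1.21006058e-01]), 'joint_vel': array([-5.22026729e-05,  2.48089783e-03, -9.25885714e-04,  1.98605449e-03,
        8.84110005e-04,  1.07829797e-03]), 'joint_torque': array([ 1.07896933e-03, -4.16768074e+01, -2.45803857e+01,  7.94049515e-05,
        1.07256728e-02, -7.60326628e-06]), 'eef_pos': array([0.16739643, 0.54952805, 0.23042296]), 'tcp_rot': array([-2.46819086e-04,  1.47353902e-01,  9.89083391e-01, -9.01710985e-04]), 'wrist_force': array([ 0.61359977, -0.35950087,  0.44545416]), 'ft_torque': array([-0.01424638,  0.01076207,  0.00714256]), 'grip_force': 0.0, 'gripper_width': 0.9947233609319123} -0.0187
top 433.26236746408784 433.26236746408784 320.0519419410254 197.9963953637975 [[-0.01764446 -0.99050809  0.13631728  0.3944697 ]
 [-0.9998218   0.01839448  0.00424425  0.01725224]
 [-0.00671145 -0.1362181  -0.99065614  1.49326059]
 [ 0.          0.          0.          1.        ]]
side 409.12407941877365 409.12407941877365 321.71851896696467 203.97992132351453 [[ 0.99723031 -0.0617536   0.0414512   0.53698013]
 [-0.07329676 -0.72141224  0.68861598 -0.89647669]
 [-0.01262111 -0.68974697 -0.72394049  1.02750005]
 [ 0.          0.          0.          1.        ]]
```

View pics/top0.png

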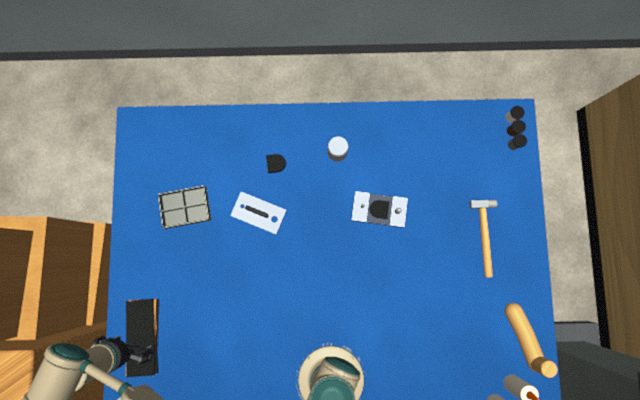

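View pics/side0.png

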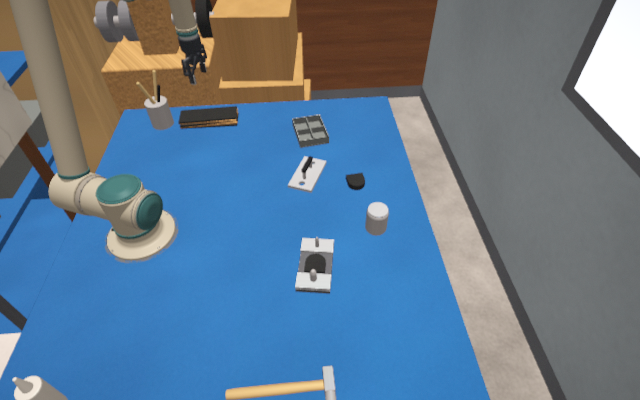

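The top view shows the plate at about (258,212), with the wide hole at (275,219) and the narrow hole at (242,206). The lower half is at (380,209), with the thick pin on the right at (398,211) and the thin one on the left at (362,206). I'll enlarge both.

Run:
```python
import cv2,numpy as np
t=cv2.imread("pics/top0.png");s=cv2.imread("pics/side0.png")
c=lambda im,x,y,w=64,h=48:cv2.resize(im[y:y+h,x:x+w],(w*6,h*6),interpolation=cv2.INTER_CUBIC)
cv2.imwrite("pics/crop0.png",np.vstack([np.hstack([c(t,227,188),c(t,348,185)]),np.hstack([c(s,280,150),c(s,284,236,64,60)[:288]])]))
```

```text
(no output)
```

View pics/crop0.png

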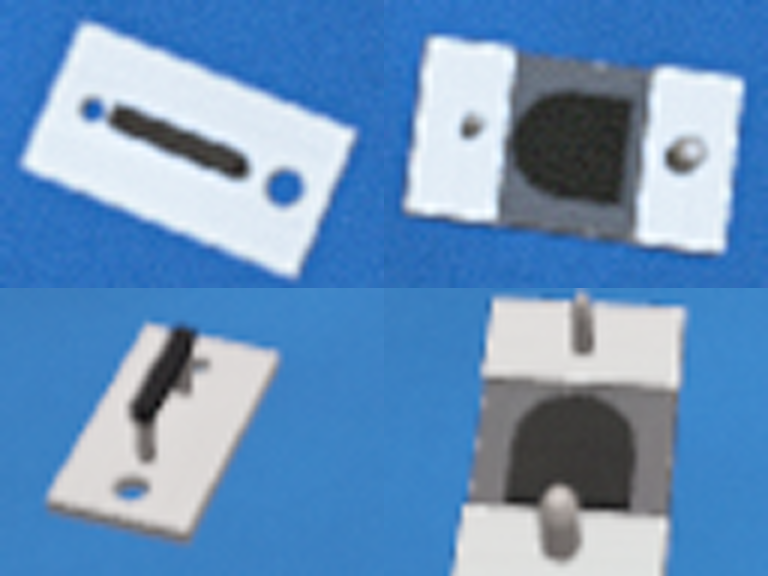

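```bash
cat > h.py <<'E'
import numpy as np,cv2
from plant import r, optics, workorder
def w2p(d,u,v,z):
    T=np.array(d["world_from_camera"]);p=np.stack([(np.asarray(u)-d["cx"])/d["fx"],(np.asarray(v)-d["cy"])/d["fy"],np.ones(np.shape(u))],-1)@T[:3,:3].T
    return (T[:3,3]+p*((z-T[2,3])/p[...,2])[...,None])[...,:2]
def rect(d,box,z,thr=150):
    x,y,w,h=box;f=d["frame"][y:y+h,x:x+w]
    m=cv2.resize(f[...,2],None,fx=8,fy=8,interpolation=cv2.INTER_CUBIC)>thr
    v,u=np.nonzero(m);p=w2p(d,(u+.5)/8-.5+x,(v+.5)/8-.5+y,z)
    hull=cv2.convexHull((p*1000).astype(np.float32))
    M=cv2.moments(hull);c=(M["m10"]/M["m00"],M["m01"]/M["m00"])
    th=.5*np.arctan2(2*M["mu11"],M["mu20"]-M["mu02"])
    return np.round(c,1),round(float(th),4),cv2.minAreaRect(hull)
E
python3 - <<'E'
from h import *
d=optics.get_image("top")
print("plate",rect(d,(225,185,68,54),.012)); print("low",rect(d,(345,183,68,54),.026))
cr=lambda x,y,ox,oy:((x+.5)/6-.5+ox,(y+.5)/6-.5+oy)
for n,(x,y),o,z in[("wide",(284,187),(227,188),.010),("narrow",(93,109),(227,188),.010),("handle",(180,142),(227,188),.060),("thicktip",(688-384,153),(348,185),.062),("thintip",(476-384,122),(348,185),.066)]:
    print(n,w2p(d,*cr(x,y,*o),z)*1000)
d=optics.get_image("side")
for n,(x,y),o,z in[("wide",(132,488-288),(280,150),.010),("thicktip",(562-384,490-288),(284,236),.067),("thickfoot",(562-384,552-288),(284,236),.026),("thinfoot",(583-384,350-288),(284,236),.026)]:
    print(n,w2p(d,*cr(x,y,*o),z)*1000)
print(r.sense()["t"])
E
```

```text
plate (array([552.6, 238.2]), 1.1671, ((552.634765625, 238.20516967773438), (172.6729736328125, 92.569580078125), 66.88292694091797))
low (array([ 556.4, -177.3]), 1.4205, ((556.3980712890625, -177.38742065429688), (182.36204528808594, 102.6358642578125), 81.2501449584961))
wide [529.55294968 183.35599788]
narrow [576.55864374 293.15004822]
handle [551.08964178 235.40663425]
thicktip [ 546.12470711 -235.31020852]
thintip [ 565.06757999 -118.3332099 ]
wide [530.39925119 182.49833516]
thicktip [ 549.60384977 -233.9898888 ]
thickfoot [ 548.03803582 -241.28917917]
thinfoot [ 565.98631734 -120.52868511]
0.2
```

Units first: turns go in shares of pi rad. So 0.14 rad / 3.1416 = 0.0446.

```bash
echo '{"deltas": [[-0.045, -0.018, 0, 0, 0, 0], [-0.045, -0.018, 0, 0, 0, 0], [-0.045, -0.018, 0, 0, 0, 0], [-0.045, -0.018, 0, 0, 0, 0], [-0.045, -0.018, 0, 0, 0, 0]]}' | python3 drive.py 1.0 60
echo '{"deltas": [[-0.045, -0.018, 0, 0, 0, 0], [-0.045, -0.018, 0, 0, 0, 0], [-0.045, -0.018, 0, 0, 0, 0], [-0.045, -0.018, 0, 0, 0, 0], [-0.045, -0.018, 0, 0, 0, 0]]}' | python3 drive.py
echo '{"deltas": [[0, 0, 0, 0, 0, 0.0446], [0, 0, 0, 0, 0, 0.0446], [0, 0, 0, 0, 0, 0.0446], [0, 0, 0, 0, 0, 0.0446], [0, 0, 0, 0, 0, 0.0446]]}' | python3 drive.py
echo '{"deltas": [[0, 0, 0, 0, 0, 0.0446], [0, 0, 0, 0, 0, 0.0446], [0, 0, 0, 0, 0, 0.0446], [0, 0, 0, 0, 0, 0.0446], [0, 0, 0, 0, 0, 0.0446]]}' | python3 drive.py
echo '{"deltas": [[0, 0, 0, 0, 0, 0.0446], [0, 0, 0, 0, 0, 0.0442], [0, 0, 0, 0, 0, 0], [0, 0, 0, 0, 0, 0]]}' | python3 drive.py
cat >> h.py <<'E'
from scipy.spatial.transform import Rotation as Ro
def tool(s): return Ro.from_quat(np.roll(s["tcp_rot"],-1))
def wray(d,u,v,z):  # equidistant fisheye
    T=np.array(d["world_from_camera"]);x=(np.asarray(u,float)-d["cx"])/d["fx"];y=(np.asarray(v,float)-d["cy"])/d["fy"];t=np.hypot(x,y)+1e-9
    p=np.stack([x/t*np.sin(t),y/t*np.sin(t),np.cos(t)],-1)@T[:3,:3].T
    return (T[:3,3]+p*((z-T[2,3])/p[...,2])[...,None])[...,:2]
def ortho(d,c,th,z,L=.11,W=.07,k=2500): # rectified view of plane z, plate frame
    X,Y=np.meshgrid(np.arange(-L,L,1/k),np.arange(W,-W,-1/k))
    Rm=np.array([[np.cos(th),-np.sin(th)],[np.sin(th),np.cos(th)]])
    P=np.stack([X,Y],-1)@Rm.T+np.array(c)
    P=np.concatenate([P,np.full(X.shape+(1,),z)],-1)
    T=np.linalg.inv(np.array(d["world_from_camera"]));q=P@T[:3,:3].T+T[:3,3]
    h=np.hypot(q[...,0],q[...,1])+1e-9;a=np.arctan2(h,q[...,2])
    return cv2.remap(d["frame"],(d["cx"]+d["fx"]*a*q[...,0]/h).astype(np.float32),(d["cy"]+d["fy"]*a*q[...,1]/h).astype(np.float32),cv2.INTER_CUBIC)
E
python3 - <<'E'
from h import *
d=optics.get_image("wrist");s=r.sense();print(s["t"],s["eef_pos"],tool(s).as_matrix().round(3),s["joint_pos"].round(3));print(d["fx"],d["cx"],d["cy"],np.round(d["world_from_camera"],4))
cv2.imwrite("pics/w1.png",np.vstack([cv2.resize(d["frame"],(480,300)),cv2.resize(ortho(d,(.5528,.2382),1.167,.012),(480,300))]))
np.save("w1.npy",d,allow_pickle=True)
E
```

```text
t: 0.7
eef_pos: [0.3577, 0.397, 0.2313]
tcp_rot: [0.0, 0.147, 0.989, 0.0]
wrist_force: [0.4, 0.4, 0.3]
gripper_width: 1.0
grip_force: 0.0
t: 1.2
eef_pos: [0.5469, 0.2452, 0.2312]
tcp_rot: [-0.0, 0.147, 0.989, 0.0]
wrist_force: [0.8, 0.6, -0.2]
gripper_width: 1.0
grip_force: 0.0
t: 1.7
eef_pos: [0.5456, 0.2465, 0.231]
tcp_rot: [-0.0, 0.48, 0.877, -0.0]
wrist_force: [1.1, -1.2, 0.2]
gripper_width: 0.999
grip_force: 0.0
t: 2.2
eef_pos: [0.5454, 0.2466, 0.231]
tcp_rot: [-0.0, 0.752, 0.659, -0.0]
wrist_force: [0.1, 1.1, -0.6]
gripper_width: 1.0
grip_force: 0.0
t: 2.6
eef_pos: [0.5455, 0.2467, 0.2311]
tcp_rot: [-0.0, 0.834, 0.552, -0.0]
wrist_force: [-0.3, 0.2, 0.1]
gripper_width: 1.001
grip_force: 0.0
2.65 [0.54556451 0.24668017 0.23115084] [[ 0.391  0.92  -0.   ]
 [ 0.92  -0.391 -0.   ]
 [-0.    -0.    -1.   ]] [0.308 0.312 1.453 0.    1.377 0.71 ]
309.70691628693146 318.97150329648144 193.34186004107875 [[ 9.213e-01 -3.719e-01 -1.137e-01  5.736e-01]
 [-3.889e-01 -8.811e-01 -2.691e-01  3.156e-01]
 [-1.000e-04  2.921e-01 -9.564e-01  3.746e-01]
 [ 0.000e+00  0.000e+00  0.000e+00  1.000e+00]]
```

View pics/w1.png

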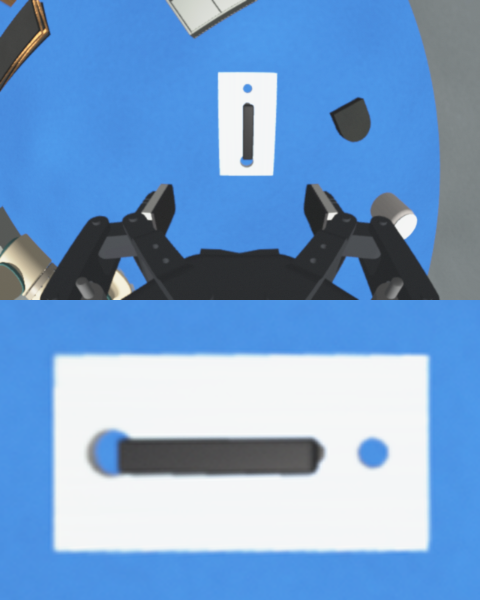

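The wrist view shows the plate at (247,123) in the half-size picture. The rectified plate is nearly square to its axes, with the narrow hole at (372,452) and the wide hole at (110,452) partly hidden by the handle. Next I'll measure its pose.

```bash
cat >> h.py <<'E'
def wrect(d,c,th,z,k=2500,thr=150):
    o=ortho(d,c,th,z);m=(o[...,2]>thr).astype(np.uint8)
    n,l,st,_=cv2.connectedComponentsWithStats(m);i=1+np.argmax(st[1:,4])
    (u,v),wh,a=cv2.minAreaRect(cv2.findContours((l==i).astype(np.uint8),0,2)[0][0])
    a=(a+45)%90-45
    p=np.array([(u-o.shape[1]/2)/k,-(v-o.shape[0]/2)/k]);Rm=np.array([[np.cos(th),-np.sin(th)],[np.sin(th),np.cos(th)]])
    return np.array(c)+Rm@p,th-np.radians(a),wh
E
python3 - <<'E'
from h import *
d=np.load("w1.npy",allow_pickle=True).item()
c,th,wh=wrect(d,(.5528,.2382),1.167,.012);print(c,th,wh)
s=r.sense();D=np.r_[c,0.1]-s["eef_pos"];print("tool xyz",tool(s).inv().apply(D),"yaw",np.arctan2(*tool(s).as_matrix()[1::-1,0]))
E
```

```text
[0.55406066 0.23809635] 1.167 (229.99996948242188, 429.99993896484375)
tool xyz [-0.0045644   0.01120463  0.13114889] yaw 1.169216873935899
```

To row units: 0.002 rad / 3.1416 = 0.0006.

```bash
echo '{"deltas": [[-0.0048, 0.011, 0.03, 0, 0, 0.0006], [0, 0, 0.04, 0, 0, 0], [0, 0, 0.04, 0, 0, 0], [0, 0, 0.03, 0, 0, 0], [0, 0, 0.02, 0, 0, 0]]}' | python3 drive.py
echo '{"deltas": [[0, 0, 0.015, 0, 0, 0], [0, 0, 0.015, 0, 0, 0], [0, 0, 0.008, 0, 0, 0], [0, 0, 0, 0, 0, 0], [0, 0, 0, 0, 0, 0]]}' | python3 drive.py
echo '{"deltas": [[0, 0, 0, 0, 0, 0], [0, 0, 0, 0, 0, 0], [0, 0, 0, 0, 0, 0], [0, 0, 0, 0, 0, 0], [0, 0, 0, 0, 0, 0]]}' | python3 drive.py 0 80
echo '{"deltas": [[0, 0, 0, 0, 0, 0], [0, 0, 0, 0, 0, 0], [0, 0, 0, 0, 0, 0], [0, 0, 0, 0, 0, 0], [0, 0, 0, 0, 0, 0]]}' | python3 drive.py
```

```text
t: 3.15
eef_pos: [0.5524, 0.2375, 0.0687]
tcp_rot: [-0.001, 0.835, 0.551, -0.002]
wrist_force: [-0.0, -0.0, 0.3]
gripper_width: 0.998
grip_force: 0.0
t: 3.65
eef_pos: [0.5542, 0.2381, 0.0337]
tcp_rot: [0.0, 0.835, 0.55, 0.0]
wrist_force: [-0.7, -0.0, 0.4]
gripper_width: 1.001
grip_force: 0.0
t: 4.15
eef_pos: [0.5543, 0.238, 0.0339]
tcp_rot: [0.0, 0.835, 0.55, 0.001]
wrist_force: [0.6, -0.5, -2.8]
gripper_width: 0.17
grip_force: 77.9
t: 4.65
eef_pos: [0.5543, 0.238, 0.0338]
tcp_rot: [0.0, 0.835, 0.55, 0.001]
wrist_force: [0.5, -1.1, 5.4]
gripper_width: 0.169
grip_force: 79.0
```

To row units: -0.1 rad / 3.1416 = -0.0318.

```bash
echo '{"deltas": [[0, 0, -0.01, 0, 0, 0], [0, 0, -0.03, 0, 0, 0], [0, 0, -0.05, 0, 0, 0], [0, 0, -0.04, 0, 0, 0], [0, 0, -0.02, 0, 0, 0]]}' | python3 drive.py
echo '{"deltas": [[-0.014, 0.001, 0, 0, 0, 0], [-0.03, 0.003, 0, 0, 0, 0], [-0.03, 0.003, 0, 0, 0, 0], [-0.03, 0.003, 0, 0, 0, 0], [-0.03, 0.003, 0, 0, 0, 0]]}' | python3 drive.py
echo '{"deltas": [[-0.03, 0.003, 0, 0, 0, 0], [-0.03, 0.003, 0, 0, 0, 0], [-0.03, 0.003, 0, 0, 0, 0], [-0.03, 0.003, 0, 0, 0, 0], [-0.03, 0.003, 0, 0, 0, 0]]}' | python3 drive.py
echo '{"deltas": [[-0.03, 0.003, 0, 0, 0, 0], [-0.03, 0.003, 0, 0, 0, 0], [-0.03, 0.003, 0, 0, 0, 0], [-0.03, 0.003, 0, 0, 0, 0], [-0.03, 0.003, 0, 0, 0, 0]]}' | python3 drive.py
echo '{"deltas": [[0, 0, 0, 0, 0, -0.0318], [0, 0, 0, 0, 0, -0.0318], [0, 0, 0, 0, 0, -0.0159], [0, 0, 0, 0, 0, 0], [0, 0, 0, 0, 0, 0]]}' | python3 drive.py
python3 - <<'E'
from h import *
d=optics.get_image("wrist");s=r.sense();print(s["t"],s["eef_pos"],np.arctan2(*tool(s).as_matrix()[1::-1,0]),s["wrist_force"],s["ft_torque"])
np.save("w2.npy",d,allow_pickle=True)
cv2.imwrite("pics/w2.png",np.vstack([cv2.resize(d["frame"],(480,300)),cv2.resize(ortho(d,(.5564,-.1773),1.42,.026),(480,300))]))
t=optics.get_image("top");cv2.imwrite("pics/top2.png",t["frame"])
E
```

```text
t: 5.15
eef_pos: [0.5545, 0.2385, 0.1864]
tcp_rot: [0.0, 0.835, 0.55, 0.002]
wrist_force: [1.2, 0.0, -5.8]
gripper_width: 0.172
grip_force: 79.1
t: 5.65
eef_pos: [0.5093, 0.1077, 0.1802]
tcp_rot: [-0.001, 0.835, 0.55, -0.003]
wrist_force: [0.4, -0.9, -5.9]
gripper_width: 0.17
grip_force: 78.9
t: 6.15
eef_pos: [0.4637, -0.0351, 0.1805]
tcp_rot: [-0.002, 0.835, 0.55, -0.002]
wrist_force: [0.4, -0.6, -4.9]
gripper_width: 0.17
grip_force: 78.9
t: 6.65
eef_pos: [0.4184, -0.1778, 0.1806]
tcp_rot: [-0.003, 0.835, 0.55, -0.002]
wrist_force: [0.7, -0.7, -5.4]
gripper_width: 0.17
grip_force: 78.9
t: 7.15
eef_pos: [0.4201, -0.1771, 0.1816]
tcp_rot: [-0.002, 0.761, 0.649, -0.001]
wrist_force: [0.1, -0.1, -6.0]
gripper_width: 0.173
grip_force: 78.9
7.2 [ 0.42058625 -0.17721345  0.18197297] 1.4136879618846412 [-0.36371517  0.01464814 -4.51747475] [ 0.01549995  0.06518949 -0.01453722]
```

View pics/w2.png

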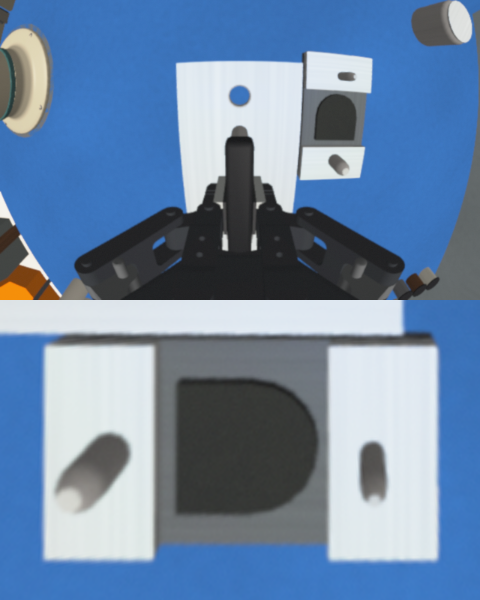

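The wrist view shows the lower half beside the held plate, with the thin pin's tip at (348,76), the thick pin at (340,163) and the narrow hole at (239,96). Rectified, the lower half's edges are 44–438 by 345–560, about 1 mm off my estimate. Next I'll measure the plate in the tool frame, and the lower half.

Run:
```python
from h import *
d=np.load("w2.npy",allow_pickle=True).item();k=2500
o=ortho(d,(.5564,-.1773),1.42,.026)[...,2].astype(float)
g=lambda p:np.argmax(np.abs(np.gradient(cv2.GaussianBlur(p.reshape(1,-1),(0,0),2).ravel())))
H,W=o.shape
L=[];B=[]
for v in range(70,290,10): L.append((v,g(o[v,20:100])+20,g(o[v,460:540])+460))
L=np.array(L,float)
for u in list(range(60,170,10))+list(range(390,490,10)): B.append((u,g(o[40:100,u])+40,g(o[270:340,u])+270))
B=np.array(B,float)
print("x edges fit",[np.polyfit(L[:,0]-175,L[:,i],1).round(3) for i in(1,2)]);print("y",[np.polyfit(B[:,0]-275,B[:,i],1).round(4) for i in(1,2)], H,W)
s=r.sense();p=s["eef_pos"];yaw=np.arctan2(*tool(s).as_matrix()[1::-1,0]);print(p,yaw,tool(s).as_matrix()[:,2])
z=p[2]-.0338+.012
f=ortho(d,p[:2],yaw,z)
cv2.imwrite("pics/o2.png",np.vstack([f,ortho(d,(.5564,-.1773),1.42,.026)])[:,:])
q=f[...,2].astype(float)
m=(q<150).astype(np.uint8);n,l,st,ce=cv2.connectedComponentsWithStats(m)
for i in range(1,n):
    if 500<st[i,4]<3000: print("blob",st[i],(ce[i]-[275,175])/k*[1,-1])
E=[]
for u in range(440,480,5): E.append((u,g(q[20:110,u])+20,g(q[240:330,u])+240))
E=np.array(E,float);print([np.polyfit(E[:,0]-275,E[:,i],1).round(4) for i in(1,2)])
X=[g(q[v,440:540])+440 for v in range(90,260,10)];print(X)
```

```text
x edges fit [array([-5.0000e-03,  4.9636e+01]), array([ -0.   , 501.773])]
y [array([1.70000e-03, 5.27312e+01]), array([1.800000e-03, 3.036376e+02])] 350 550
[ 0.42100646 -0.17735077  0.18235543] 1.4140922042809794 [-0.00195713  0.00113664 -0.99999744]
blob [ 410  152   37   37 1068] [0.06103408 0.00186554]
[array([-0., 57.]), array([2.400000e-03, 2.824405e+02])]
[np.int64(490), np.int64(490), np.int64(490), np.int64(490), np.int64(490), np.int64(490), np.int64(490), np.int64(490), np.int64(490), np.int64(490), np.int64(490), np.int64(490), np.int64(490), np.int64(490), np.int64(490), np.int64(490), np.int64(490)]
```

View pics/o2.png

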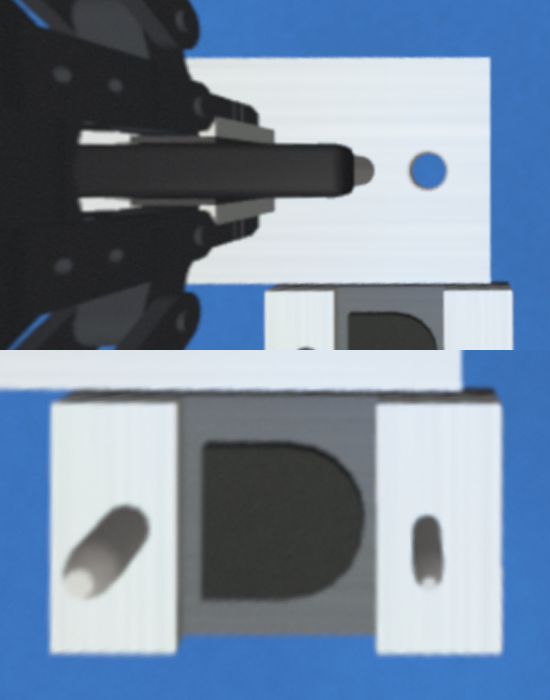

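Relative measurement, in which the camera bias cancels, gives a TCP target of about (0.5595, -0.1784) with yaw 1.419. I'll move above the pins.

To row units: -0.005 rad / 3.1416 = -0.0016.

```bash
echo '{"deltas": [[0.003, 0.017, 0, 0, 0, -0.0016], [0.004, 0.03, 0, 0, 0, 0], [0.005, 0.03, 0, 0, 0, 0], [0.005, 0.03, 0, 0, 0, 0], [0.0035, 0.03, 0, 0, 0, 0]]}' | python3 drive.py
echo '{"deltas": [[0, 0, 0.02, 0, 0, 0], [0, 0, 0.02, 0, 0, 0], [0, 0, 0.02, 0, 0, 0], [0, 0, 0.008, 0, 0, 0], [0, 0, 0, 0, 0, 0]]}' | python3 drive.py
echo '{"deltas": [[0, 0, 0, 0, 0, 0], [0, 0, 0, 0, 0, 0], [0, 0, 0, 0, 0, 0]]}' | python3 drive.py
python3 - <<'E'
from h import *
d=optics.get_image("side");t=optics.get_image("top");s=r.sense();print(s["t"],s["eef_pos"],np.arctan2(*tool(s).as_matrix()[1::-1,0]),tool(s).as_matrix()[:,2],s["wrist_force"])
w=optics.get_image("wrist")
c=lambda im,x,y,w=64,h=48,k=6:cv2.resize(im[y:y+h,x:x+w],(w*k,h*k),interpolation=cv2.INTER_CUBIC)
cv2.imwrite("pics/v3.png",np.vstack([np.hstack([c(d["frame"],270,215,80,60,5)[:300],c(t["frame"],340,175,80,60,5)]),cv2.resize(w["frame"][:240],(800,300))]))
E
```

```text
t: 7.75
eef_pos: [0.5629, -0.1776, 0.1829]
tcp_rot: [0.0, 0.758, 0.652, 0.0]
wrist_force: [0.3, -0.1, -5.1]
gripper_width: 0.175
grip_force: 79.0
t: 8.25
eef_pos: [0.5603, -0.1776, 0.1137]
tcp_rot: [-0.001, 0.758, 0.652, -0.0]
wrist_force: [-0.5, -0.7, -5.0]
gripper_width: 0.17
grip_force: 79.2
t: 8.55
eef_pos: [0.5612, -0.1785, 0.1165]
tcp_rot: [0.001, 0.758, 0.652, 0.001]
wrist_force: [-0.7, 0.8, -5.4]
gripper_width: 0.169
grip_force: 79.2
8.65 [ 0.56085997 -0.17834704  0.11611954] 1.419666541822309 [ 1.47952496e-03 -5.19479756e-04 -9.99998771e-01] [-0.19871179  0.50770467 -5.30380381]
```

View pics/v3.png

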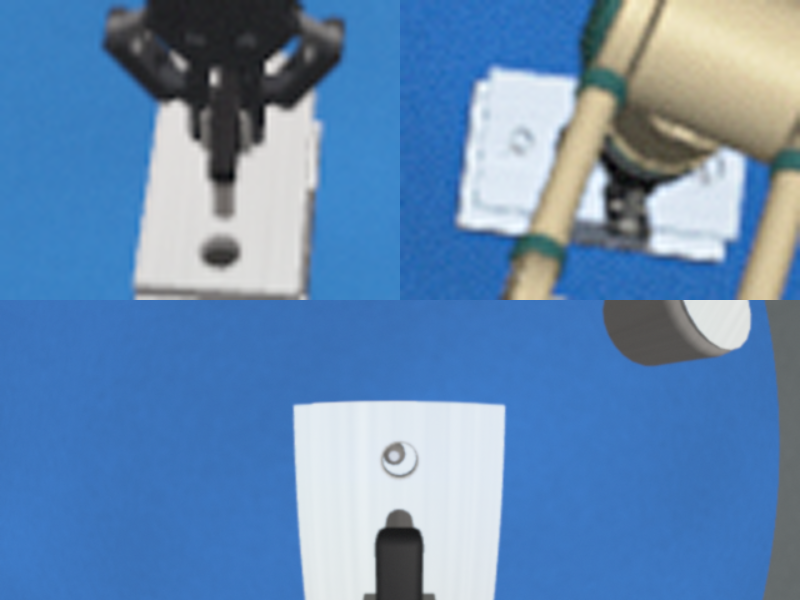

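The wrist camera sees the thin pin's tip at about (394,454) through the narrow hole at (399,459). The top and side views agree with this. I'll compute the offset.

```bash
cat > look.py <<'E'
from h import *
import sys
w=optics.get_image("wrist");s=r.sense();p=s["eef_pos"];yaw=np.arctan2(*tool(s).as_matrix()[1::-1,0])
print(s["t"],p,yaw,"f",s["wrist_force"].round(1),"m",s["ft_torque"].round(2))
g=lambda z:ortho(w,p[:2]+np.array([np.cos(yaw),np.sin(yaw)])*.061,yaw,z,.016,.016,18000)
zt=p[2]-.0338+.012
a=np.hstack([g(zt)[:,:576],g(.068)[:,:576]])[:,:,:]
cv2.imwrite(sys.argv[1],cv2.resize(a,(800,400)))
E
python3 look.py pics/l4.png
```

```text
8.75 [ 0.56062054 -0.17827663  0.11578545] 1.4196749219546463 f [ 0.5 -0.3 -5.5] m [-0.01  0.04  0.02]
```

View pics/l4.png

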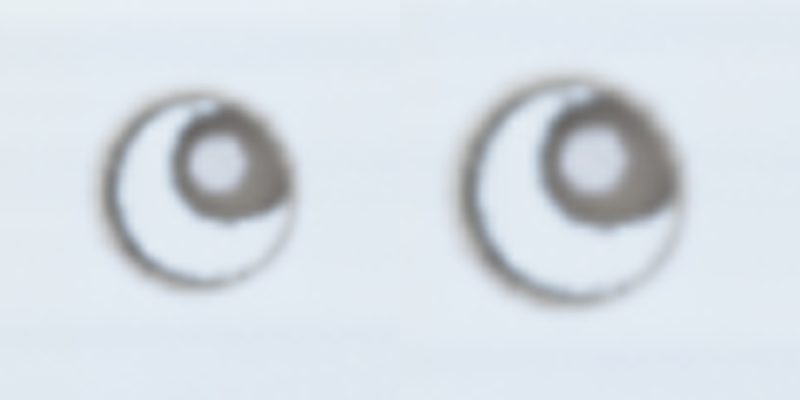

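The tip lies 0.4 mm toward -x and 2.2 mm toward -tool y of the hole centre. I'll correct, come closer, and check both ends.

```bash
echo '{"deltas": [[-0.0004, -0.002, 0.004, 0, 0, 0], [0, 0, 0.003, 0, 0, 0], [0, 0, 0, 0, 0, 0], [0, 0, 0, 0, 0, 0], [0, 0, 0, 0, 0, 0]]}' | python3 drive.py
echo '{"deltas": [[0, 0, 0, 0, 0, 0], [0, 0, 0, 0, 0, 0], [0, 0, 0, 0, 0, 0], [0, 0, 0, 0, 0, 0], [0, 0, 0, 0, 0, 0]]}' | python3 drive.py
python3 look.py pics/l5.png
python3 - <<'E'
from h import *
d=optics.get_image("side");p=r.sense()["eef_pos"]
a=cv2.imread("pics/l5.png");f=d["frame"][250:280,290:350]
cv2.imwrite("pics/l5b.png",cv2.resize(np.vstack([a,cv2.resize(f,(800,400),interpolation=cv2.INTER_CUBIC)]),(600,600)))
# predicted pixels: seat-level pin & hole
T=np.linalg.inv(d["world_from_camera"]);
def pr(P): q=T[:3,:3]@P+T[:3,3];u=d["fx"]*q[0]/q[2]+d["cx"];v=d["fy"]*q[1]/q[2]+d["cy"];return ((u-290+.5)*10,400+(v-250+.5)*400/30)
x=np.array([np.cos(1.419),np.sin(1.419)])
for z in(.08,.092): print(z,np.array(pr(np.r_[p[:2]-.06*x,z-.0]))*[.75,.75])
E
```

```text
t: 9.25
eef_pos: [0.5586, -0.1783, 0.1083]
tcp_rot: [0.0, 0.758, 0.652, 0.0]
wrist_force: [0.8, 0.2, -5.0]
gripper_width: 0.169
grip_force: 79.2
t: 9.75
eef_pos: [0.5585, -0.1783, 0.1083]
tcp_rot: [0.0, 0.758, 0.652, 0.0]
wrist_force: [0.4, 0.4, -5.3]
gripper_width: 0.169
grip_force: 79.2
9.8 [ 0.55843106 -0.17825408  0.10829601] 1.419784512601285 f [ 0.5  0.5 -5.6] m [ 0.01 -0.   -0.  ]
0.08 [177.08768805 481.39515032]
0.092 [176.18137489 456.35528562]
```

View pics/l5b.png

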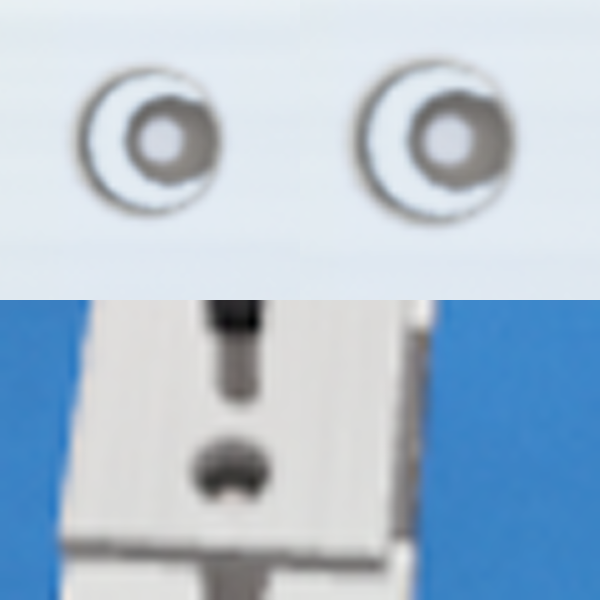

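Both ends are aligned: the thin tip (447,141) is concentric with its hole (148,141) to 0.2 mm, and the thick pin (237,570) sits under the wide hole (231,470). I'll lower gently.

```bash
echo '{"deltas": [[0, 0, 0.004, 0, 0, 0], [0, 0, 0.004, 0, 0, 0], [0, 0, 0.004, 0, 0, 0], [0, 0, 0.003, 0, 0, 0], [0, 0, 0, 0, 0, 0]]}' | python3 drive.py
echo '{"deltas": [[0, 0, 0.003, 0, 0, 0], [0, 0, 0.003, 0, 0, 0], [0, 0, 0.003, 0, 0, 0], [0, 0, 0, 0, 0, 0], [0, 0, 0, 0, 0, 0]]}' | python3 drive.py
python3 -c "
from plant import r, optics, workorder
s=r.sense();print(s['eef_pos'],s['wrist_force'],s['ft_torque'])"
```

```text
t: 10.35
eef_pos: [0.558, -0.178, 0.0925]
tcp_rot: [-0.001, 0.758, 0.652, -0.0]
wrist_force: [0.3, -0.1, -5.0]
gripper_width: 0.172
grip_force: 79.2
t: 10.85
eef_pos: [0.5584, -0.1782, 0.0842]
tcp_rot: [-0.0, 0.758, 0.652, 0.0]
wrist_force: [-0.3, -0.3, -5.1]
gripper_width: 0.172
grip_force: 79.2
[ 0.55842051 -0.17821545  0.08420325] [-0.27653659 -0.31615342 -5.09122499] [-0.0162101   0.00173391  0.02995079]
```

```bash
echo '{"deltas": [[0, 0, 0.004, 0, 0, 0], [0, 0, 0.004, 0, 0, 0], [0, 0, 0.004, 0, 0, 0], [0, 0, 0.003, 0, 0, 0], [0, 0, 0.003, 0, 0, 0]]}' | python3 drive.py
echo '{"deltas": [[0, 0, 0.002, 0, 0, 0], [0, 0, 0.001, 0, 0, 0], [0, 0, 0.001, 0, 0, 0], [0, 0, 0, 0, 0, 0], [0, 0, 0, 0, 0, 0]]}' | python3 drive.py
echo '{"deltas": [[0, 0, 0.001, 0, 0, 0], [0, 0, 0.0005, 0, 0, 0], [0, 0, 0.0005, 0, 0, 0], [0, 0, 0, 0, 0, 0], [0, 0, 0, 0, 0, 0]]}' | python3 drive.py
```

```text
t: 11.35
eef_pos: [0.5583, -0.1782, 0.0659]
tcp_rot: [-0.0, 0.758, 0.652, -0.0]
wrist_force: [0.4, -0.7, -5.4]
gripper_width: 0.171
grip_force: 79.3
t: 11.85
eef_pos: [0.5585, -0.1783, 0.0624]
tcp_rot: [0.0, 0.758, 0.652, 0.0]
wrist_force: [0.3, -0.5, -5.3]
gripper_width: 0.168
grip_force: 79.3
t: 12.35
eef_pos: [0.5584, -0.1782, 0.0603]
tcp_rot: [-0.0, 0.758, 0.652, 0.0]
wrist_force: [0.3, -0.4, -5.4]
gripper_width: 0.171
grip_force: 79.3
```

```bash
echo '{"deltas": [[0, 0, 0.0005, 0, 0, 0], [0, 0, 0.0005, 0, 0, 0], [0, 0, 0, 0, 0, 0], [0, 0, 0, 0, 0, 0]]}' | python3 drive.py
echo '{"deltas": [[0, 0, 0.0005, 0, 0, 0], [0, 0, 0, 0, 0, 0], [0, 0, 0, 0, 0, 0]]}' | python3 drive.py
```

```text
t: 12.75
eef_pos: [0.5586, -0.1783, 0.0599]
tcp_rot: [0.0, 0.758, 0.652, 0.0]
wrist_force: [-1.7, 0.9, 1.0]
gripper_width: 0.169
grip_force: 80.1
t: 13.05
eef_pos: [0.5586, -0.1783, 0.0598]
tcp_rot: [0.0, 0.758, 0.652, 0.0]
wrist_force: [-2.2, 1.7, 6.2]
gripper_width: 0.167
grip_force: 80.8
```

```bash
echo '{"deltas": [[0, 0, 0, 0, 0, 0], [0, 0, 0, 0, 0, 0], [0, 0, 0, 0, 0, 0], [0, 0, 0, 0, 0, 0], [0, 0, 0, 0, 0, 0]]}' | python3 drive.py 0.7
echo '{"deltas": [[0, 0, -0.01, 0, 0, 0], [0, 0, -0.02, 0, 0, 0], [0, 0, -0.03, 0, 0, 0], [0, 0, -0.03, 0, 0, 0], [0, 0, -0.03, 0, 0, 0]]}' | python3 drive.py
echo '{"deltas": [[0, -0.04, -0.02, 0, 0, 0], [0, -0.04, 0, 0, 0, 0], [0, -0.04, 0, 0, 0, 0], [0, -0.03, 0, 0, 0, 0], [0, 0, 0, 0, 0, 0]]}' | python3 drive.py
echo '{"deltas": [[0, 0, 0, 0, 0, 0], [0, 0, 0, 0, 0, 0], [0, 0, 0, 0, 0, 0]]}' | python3 drive.py
python3 - <<'E'
from h import *
d=optics.get_image("side");t=optics.get_image("top");w=optics.get_image("wrist");s=r.sense();print(s["t"],s["eef_pos"],s["wrist_force"])
c=lambda f,x,y,w,h,k:cv2.resize(f[y:y+h,x:x+w],(w*k,h*k),interpolation=cv2.INTER_CUBIC)
cv2.imwrite("pics/end.png",np.vstack([np.hstack([c(d["frame"],275,220,80,60,5),c(t["frame"],340,175,80,60,5)]),cv2.resize(np.hstack([ortho(w,(.5577,-.1772),1.419,.038),w["frame"][:350,290:]]),(800,300))]))
print(wrect(w,(.5577,-.1772),1.419,.038))
E
```

```text
t: 13.55
eef_pos: [0.5585, -0.1783, 0.0587]
tcp_rot: [0.0, 0.758, 0.652, 0.0]
wrist_force: [1.1, -0.3, -1.2]
gripper_width: 0.7
grip_force: 0.0
t: 14.05
eef_pos: [0.5584, -0.1783, 0.1807]
tcp_rot: [0.0, 0.758, 0.652, 0.0]
wrist_force: [1.0, -0.1, 0.4]
gripper_width: 0.698
grip_force: 0.0
t: 14.55
eef_pos: [0.406, -0.1542, 0.1995]
tcp_rot: [-0.001, 0.759, 0.651, -0.001]
wrist_force: [0.5, 0.3, -0.3]
gripper_width: 0.696
grip_force: 0.0
t: 14.85
eef_pos: [0.4113, -0.1561, 0.199]
tcp_rot: [0.0, 0.758, 0.652, 0.0]
wrist_force: [-0.2, -0.2, 0.2]
gripper_width: 0.705
grip_force: 0.0
15.0 [ 0.41078483 -0.1558431   0.19857518] [-0.41599674  1.20627135 -0.17144332]
(array([ 0.55424612, -0.1746484 ]), np.float64(1.419), (439.99993896484375, 252.99996948242188))
```

View pics/end.png

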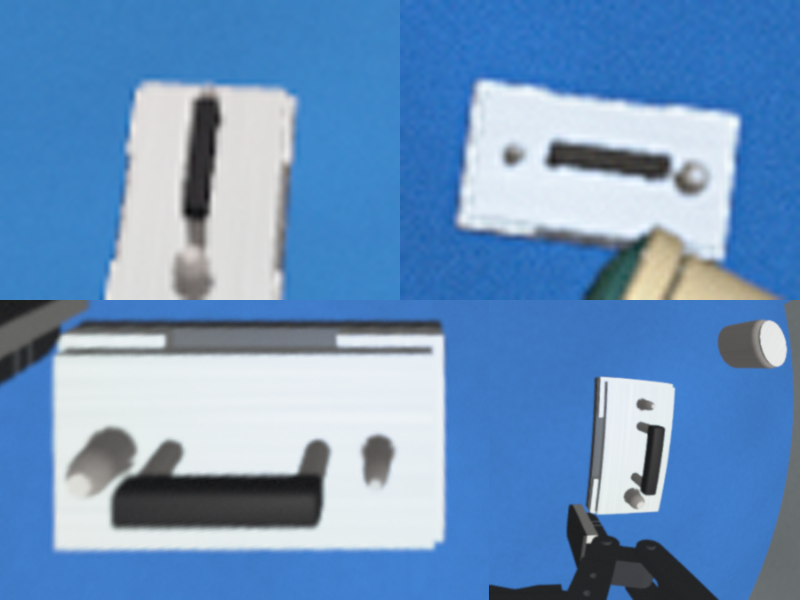

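The plate lies flat. The thick pin comes up through the wide hole at (690,177) in the top view and the thin pin through the narrow hole at (513,154). The gap along the edge is even, the seat height was as expected, and the gripper is clear. I'll hand it in.

```bash
python3 -c "
from plant import r, optics, workorder
print(workorder.sign_off())"
```

```text
the job is handed in; nothing more can be done
None
```

The heel mould is closed: the top plate lies flat on the lower half with the wide hole on the thick pin and the narrow hole on the thin one, the gripper has let go and is clear, and I handed the job in at about 15 s.

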